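# Cap the red swab sample and hold its tube at the front of the turntable

### The job

Take the red-capped swab out of the white test-tube rack and push it fully home, upright, in the open tube with the red band on the sample turntable, and let go of it. Then turn the turntable until that tube stands in line with the pointer at the front of the grey base, and finish with the gripper still closed on the black centre knob, holding the turntable still so that the tube's label can be written on. Leave the rack, beaker, jar and wash bottle where they stand.

Things in the scene. Friction and masses are not known exactly. Their poses are not given: they have to be found in the camera images.
- swab: Loose 14 g swab, upright, red stopper. Origin: centre of the flange's underside, z up. Flange 24 mm across, z 0 to 3 mm; above it a round grip 16.4 mm across to z = 35 mm. Below: plug tapering from 9.4 to 6 mm at z = -12 mm, stick, 6 mm bud; tip at z = -56 mm. Starts hanging in a rack hole, flange on the top plate 65 mm above the bench; lift it 60 mm to clear.
- tube_rack: Loose white test-tube rack, 56 x 203 x 86 mm, long axis y, origin at the centre of its underside. Top plate at 65 mm, end plates to 86 mm. The swab hangs in the hole at (0, +45 mm); two test tubes (tops at 126 mm) stand at (0, -45 mm) and (0, -75 mm). The holes next to the swab are empty.
- carousel_base: Grey round foot of the sample turntable, fixed to the bench, 184 mm across; origin at its centre on the bench = the turning axis; its own -x is its front, roughly toward the robot, where the pointer tab with a black triangle sticks out. z up.
- front_mark (a point): Point on the black triangle of the pointer tab, 118 mm from the turning axis, 11 mm above the bench; it does not turn.
- carousel (a joint): Turntable angle, counter-clockwise from above positive, no stops; 0 or 2 pi = red-banded tube at the pointer; starts 0.7 rad or more away. Friction about 0.12 N m: stays where left. White, 210 mm across; six clear tubes on an 80 mm radius, 60 degrees apart: open with red band, two open without band, three with blue, green, yellow stoppers (tops at 140 mm).
- red_tube_mouth (a point): Centre of the mouth of the open red-banded tube, 105 mm above the bench, 80 mm from the turning axis; it turns with the turntable. Tube 17 mm outside, bore 13 mm, 72 mm deep; the swab is fully home when its flange lies on this rim.
- carousel_knob: Black ribbed round knob on the turntable's axis, fixed to it and turning with it. Origin at the centre of its underside, 137 mm above the bench; 36 mm across, 36 mm high (top at 173 mm). Grip from above with any yaw.
- beaker_a: Small glass beaker, 68 mm high, 58 mm across, loose bystander; origin at the centre of its underside.
- jar_2: Small specimen jar with a yellow lid, 59 mm high, 51 mm across, loose bystander; origin at the centre of its underside.
- wash_bottle: White wash bottle with a red top, 197 mm high, loose bystander; origin at the centre of its underside.

How it is judged:
By the outcome, as a careful person would: the job done as asked, in the order asked, and still so for the second after the job is handed in, while the arm keeps its last pose, push and grip.
It also fails if it takes over 72 s, if anything falls off the work surface, if the arm or the gripper's body presses on something with over 40 N, if the wrist force passes 120 N, or if a joint passes its speed limit or range.

### The arm

A 7-joint arm with a two-finger parallel gripper is mounted at the origin on the work surface; the furniture and walls round the work are solid. World frame = base frame: x ahead of the robot, y to its left, z up, the work surface at z = 0. Lengths are in m, angles in rad, forces in N, time in s.
With the tool pointing down it reaches from about 0.425 to 0.8 m from the base axis. Payload 8.3 kg.
Tool frame: the origin (TCP) lies midway between the tips of the shut fingers; the grasp point (between the pads) lies 19 mm behind it; z points along the fingers, y is the line along which they close (so a half turn about z gives the same grasp; the last joint's range is limited). The gripper opens to 85 mm and grips with 20 to 120 N. Pads are 22 mm wide; open, the fingers measure 114 mm over their backs; the gripper's body (76 mm by 85 mm) begins 54 mm behind the grasp point. The pads swing forward as they close: fully open they stand 13 mm farther back than shut.
Start: joints at [1.127, 0.383, 0.016, 1.37, -0.006, 1.388, -0.046], TCP at [0.232, -0.58, 0.231] pointing down, gripper open.
Joint ranges: [-2.95, 2.95], [-0.25, 2.06], [-1.52, 1.56], [0.18, 2.33], [-1.44, 4.58], [0.02, 2.06], [-3.01, 3.01]. Speed limits (rad/s): [2.39, 2.39, 3.01, 3.01, 3.14, 3.14, 3.14].

### API

Orientations are given as a unit quaternion [x, y, z, w].
In Python, from plant import arm gives the robot as it stands.
- The arm moves only by the tool move_arm, never from a script. Its arguments are lists of equal length, an entry for each row: "turn": the turn, a rotation vector about the tool's x, y, z scaled (see below), a list of three; "translation": the shift along the tool's x, y, z scaled (see below), a list of three; "claw": the closure, from -1 (fully open) to 1 (shut). In form: {"turn": [[rx, ry, rz], ...], "translation": [[x, y, z], ...], "claw": [claw, ...]}. A call has 1 to 5 rows; each row shifts and turns the commanded pose from where the row before left it, along the tool's axes as they then stand; what a row does not reach is not made up. The controller multiplies each number of a shift by 20 cm and each number of a turn by 120 degrees. A row lasts 1/10 s, in which the tool goes at most 50 mm and 8.59 degrees, less where a joint would pass 70% of its speed; a pose out of reach is approached as far as the arm can. A call with a number of a shift or a turn outside -1 to 1 is refused whole. A call with a gripper value outside its range is refused whole. The fingers move at their own pace and stop on an object; "newtons" is the grip in N (left out, the last holds). Time passes only in rows, so rows that do not move let the fingers close. It gives the time, the measured TCP pose, the force, the opening and the grip force at its end, in the units of the state.
- arm.read_state(): the state, without advancing time (a new reading comes with each control period).
- arm.snapshot(name): name is "side" or "top"; returns a dict with "img" (400x640x3 uint8, blue, green, red), "fov_y" (degrees; the focal length in pixels is half the picture's height over the tangent of half this angle, whatever the lens; pixels are square), "cx", "cy" (the principal point, pixels), "k1" (the pictures are not rectified: a ray, as slopes to the right and down, at radius r is drawn at 1 + k1 r^2 times it, then the intrinsics apply), "cam_to_world" (4x4, takes a point from camera to world coordinates). Camera axes: x right, y down, z forward; pixel columns grow to the right and rows downward; lengths in m; the calibration is good to about 2 mm. A picture is of the moment at which its call begins. There is no depth.
- arm.close_job(): hands the job in; it is judged then, once.
Trained networks look in the newest picture that a camera, given by its name, has taken for a name from the list of things; names that differ only in an ending like _2 or _b are one class to them, and where a whole thing is asked for, a point or a joint stands for the part that bears it (a point fixed in the world has none). Each returns a list of dicts, best first, with "confidence" (0 to 1); they miss things now and then, are a little off and sometimes report something else, mostly with a low value. They report only what shows in the picture. A call takes as long as a camera call.
- arm.masks_of(camera, name): "region" (400x640 bool, what is visible of it).
- arm.landmark_of(camera, name): "position" ([x, y, z] in m, in world coordinates, good to about 4 mm: a listed point, or the origin of a listed thing).
The state is a dict: "t": time; "joint_pos": joint angles; "qvel": joint speeds; "joint_torque": joint torques, N m; "tool_pos": TCP position; "eef_rot": TCP orientation; "wrist_force": force on the tool from outside, world axes, zero at the start; "ft_torque": the same for the moment, N m; "gripper_width": opening from 0.0 (shut) to 1.0 (fully open); "finger_force": force on a finger pad.
Only numpy, scipy, OpenCV 4.12 (cv2) and the standard library are available. Lean on these libraries where they do the work, as an engineer would, in place of code of your own. Each camera call takes 0.05 s, during which the arm holds its last target. There are 200 camera calls.

## Working session

There is one attempt and no reset: what is moved stays moved. The work goes in short steps, Python scripts to look and compute and a tool call to move; the robot and the scene stay as the last step left them, time stands still between calls to the robot, and variables do not carry over. Pictures are saved under pics/ and viewed, at most 10 in all, crops included, and the job is handed in when it is done.

Besides the shell and the picture viewer there is one more tool, called after ">>>" as a command line: name --argument value ..., lists and objects as JSON in quotes. move_arm: Moves the arm, as the interface text tells. Its arguments: {"type":"object","properties":{"turn":{"type":"array"},"translation":{"type":"array"},"claw":{"type":"array"},"newtons":{"type":"number"}},"required":["turn","translation","claw"]}

```bash
mkdir -p pics; ls
cat > h.py <<'E'
import numpy as np, cv2
from scipy.spatial.transform import Rotation as R
from plant import arm
def K(s):
    f=200/np.tan(np.radians(s["fov_y"])/2); return np.array([[f,0,s["cx"]],[0,f,s["cy"]],[0,0,1.]]), np.array([s["k1"],0,0,0.])
def ray(s,uv):
    k,d=K(s); n=cv2.undistortPoints(np.array([[uv]],float),k,d)[0,0]
    T=np.array(s["cam_to_world"]); v=T[:3,:3]@np.array([n[0],n[1],1]); return T[:3,3],v/np.linalg.norm(v)
def proj(s,P):
    k,d=K(s); W=np.linalg.inv(np.array(s["cam_to_world"]))
    return cv2.projectPoints(np.array(P,float).reshape(-1,3),cv2.Rodrigues(W[:3,:3])[0],W[:3,3],k,d)[0][:,0]
def atz(s,uv,z):
    o,v=ray(s,uv); return o+v*(z-o[2])/v[2]
def tri(rs):
    A=sum(np.eye(3)-np.outer(v,v) for o,v in rs); b=sum((np.eye(3)-np.outer(v,v))@o for o,v in rs); return np.linalg.solve(A,b)
E
python3 - <<'E'
from h import *
S={c:arm.snapshot(c) for c in("side","top")}
for c,s in S.items():
    cv2.imwrite(f"pics/{c}0.png",s["img"]); print(c,s["fov_y"],s["k1"],np.round(s["cam_to_world"],3).tolist())
    for n in["swab","tube_rack","carousel_base","front_mark","carousel","red_tube_mouth","carousel_knob","beaker_a","jar_2","wash_bottle"]:
        try:
            for d in arm.landmark_of(c,n)[:2]: print(c,n,round(d["confidence"],2),np.round(d["position"],4))
        except Exception as e: print(n,e)
s=arm.read_state(); print({k:np.round(v,3).tolist() for k,v in s.items()})
E
```

```text
pics
side 42.39673382184157 -0.09272868041400938 [[1.0, 0.025, -0.017, 0.605], [0.028, -0.532, 0.847, -1.079], [0.012, -0.847, -0.532, 0.867], [0.0, 0.0, 0.0, 1.0]]
side swab 0.48 [ 0.5022 -0.1947  0.0674]
side tube_rack 0.58 [ 0.5156 -0.2388  0.0023]
side carousel_base 0.65 [ 0.5727  0.1642 -0.0019]
carousel it knows: beaker, carousel_base, carousel_knob, front_mark, jar, red_tube_mouth, swab, tube_rack, wash_bottle
side red_tube_mouth 0.62 [0.6041 0.0962 0.1068]
side carousel_knob 0.65 [0.5771 0.1681 0.1365]
side beaker_a 0.82 [0.6513 0.3598 0.001 ]
side jar_2 0.77 [ 0.667  -0.0951 -0.0042]
side wash_bottle 0.81 [ 0.4578  0.4803 -0.0035]
side wash_bottle 0.15 [ 0.5045 -0.1983  0.067 ]
top 46.61817154670411 0.040233932010443285 [[-0.026, -0.997, 0.067, 0.48], [-0.999, 0.027, 0.018, 0.104], [-0.019, -0.067, -0.998, 1.315], [0.0, 0.0, 0.0, 1.0]]
top swab 0.57 [ 0.5017 -0.1948  0.067 ]
top tube_rack 0.6 [ 0.508  -0.2407 -0.0006]
top carousel_base 0.88 [0.5726 0.1632 0.0012]
top front_mark 0.56 [0.4606 0.1189 0.0109]
carousel it knows: beaker, carousel_base, carousel_knob, front_mark, jar, red_tube_mouth, swab, tube_rack, wash_bottle
top red_tube_mouth 0.73 [0.5993 0.0909 0.1042]
top carousel_knob 0.45 [0.5748 0.1634 0.1346]
top beaker_a 0.73 [0.6482 0.362  0.0013]
top jar_2 0.56 [ 0.6644 -0.0935 -0.0042]
top wash_bottle 0.88 [ 0.4604  0.4814 -0.0014]
{'t': 1.0, 'joint_pos': [1.127, 0.383, 0.016, 1.37, -0.006, 1.388, -0.046], 'qvel': [-0.0, -0.0, 0.001, -0.0, 0.0, 0.0, -0.0], 'joint_torque': [0.0, -62.735, 0.843, -37.208, 0.017, 0.003, -0.0], 'tool_pos': [0.232, -0.58, 0.231], 'eef_rot': [0.982, 0.189, 0.0, -0.0], 'wrist_force': [-0.043, 0.092, 0.022], 'ft_torque': [0.03, -0.042, 0.004], 'finger_force': 0.0, 'gripper_width': 1.002}
```

View pics/side0.png

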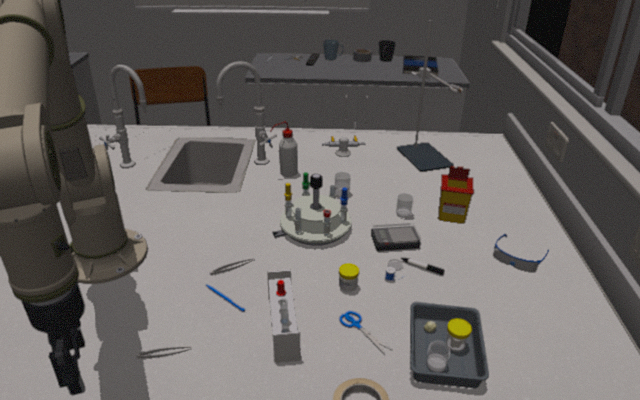

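View pics/top0.png

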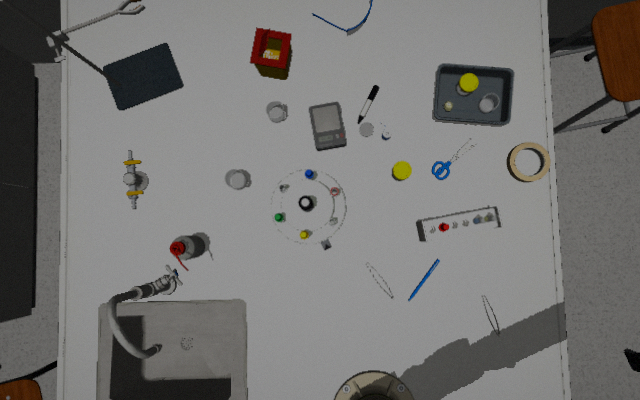

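Side view: the red swab cap is at about (281,287) in the rack, the red-banded tube at (327,215) and the knob at (316,180). Top view: cap (444,227), red tube (335,191), knob (306,202), pointer (326,244). The landmarks agree with this, so I'll refine with my own triangulation.

Run:
```python
from h import *
S={c:arm.snapshot(c) for c in("side","top")}
for n in["swab","red_tube_mouth","carousel_knob","carousel_base"]:
    for c in S:
        print(c,n,[np.round(d["position"],4).tolist() for d in arm.landmark_of(c,n)[:1]])
def red(s,P,r=14):
    im=s["img"].astype(int); u,v=proj(s,P)[0]; x0,y0=int(u)-r,int(v)-r
    w=im[y0:y0+2*r,x0:x0+2*r]; m=w[...,2]-np.maximum(w[...,0],w[...,1])
    m=np.clip(m-30,0,None); yy,xx=np.mgrid[0:2*r,0:2*r]
    return (u,v),((m*xx).sum()/m.sum()+x0,(m*yy).sum()/m.sum()+y0),(m>0).sum()
for nm,P in(("swab mid",[.502,-.195,.085]),("redtube",[.601,.093,.10])):
    q={c:red(S[c],P) for c in S}; print(nm,q)
    print(tri([ray(S[c],q[c][1]) for c in S]))
big=[]
for c in S:
    u,v=proj(S[c],[.575,.164,.11])[0]; big.append(cv2.resize(S[c]["img"][int(v)-50:int(v)+50,int(u)-50:int(u)+50],(400,400),interpolation=cv2.INTER_CUBIC)); print(c,int(u)-50,int(v)-50)
cv2.imwrite("pics/c1.png",np.hstack(big))
```

```text
side swab [[0.5716, 0.1684, 0.1352]]
top swab [[0.5028, -0.1959, 0.0657]]
side red_tube_mouth [[0.6036, 0.0977, 0.1033]]
top red_tube_mouth [[0.6002, 0.0927, 0.1035]]
side carousel_knob [[0.5734, 0.167, 0.1354]]
top carousel_knob [[0.5739, 0.1642, 0.1342]]
side carousel_base [[0.5673, 0.1625, 0.0003]]
top carousel_base [[0.5707, 0.166, 0.0001]]
swab mid {'side': ((np.float64(278.5531044446752), np.float64(286.3283899252302)), (np.float64(280.1305913570887), np.float64(287.02388172858224)), np.int64(118)), 'top': ((np.float64(443.73656261004004), np.float64(227.75574182446783)), (np.float64(443.8035037878788), np.float64(226.95075757575756)), np.int64(71))}
[ 0.50486235 -0.19555789  0.08348294]
redtube {'side': ((np.float64(324.37976943529185), np.float64(212.4142584150225)), (np.float64(326.3928035982009), np.float64(213.27886056971514)), np.int64(38)), 'top': ((np.float64(333.0900497900888), np.float64(192.76534024297902)), (np.float64(333.8844621513944), np.float64(191.20916334661354)), np.int64(32))}
[0.60585665 0.0908297  0.09868645]
side 265 145
top 256 153
```

View pics/c1.png

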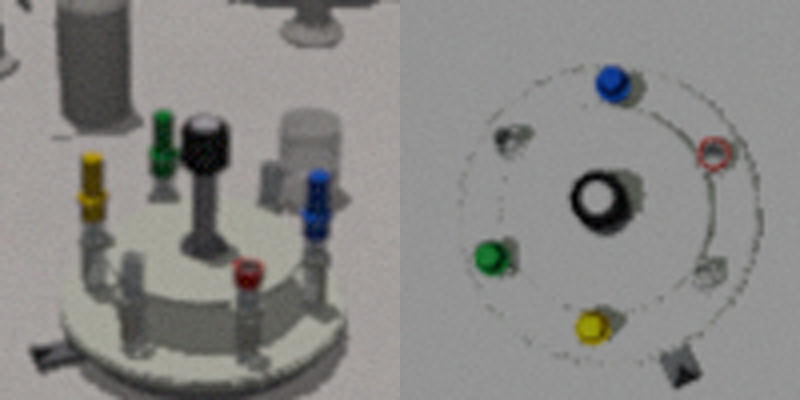

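>>> move_arm --turn '[[0,0,-0.07],[0,0,-0.07],[0,0,-0.07],[0,0,-0.07],[0,0,-0.07]]' --translation '[[0.17,-0.11,0],[0.18,-0.08,0],[0.19,-0.06,0],[0.2,-0.03,0],[0.2,0,0]]' --claw '[-0.3,-0.3,-0.3,-0.3,-0.3]'

```text
t: 2.0
tool_pos: [0.3473, -0.4144, 0.2315]
eef_rot: [0.847, 0.531, -0.0, 0.0]
wrist_force: [0.7, -0.9, 0.2]
gripper_width: 0.65
finger_force: 0.0
```

>>> move_arm --turn '[[0,0,-0.0715],[0,0,-0.0715],[0,0,-0.0715],[0,0,0],[0,0,0]]' --translation '[[0.236,0.041,0],[0.228,0.076,0],[0.214,0.109,0],[0.2,0.14,0],[0.1,0.07,0]]' --claw '[-0.3,-0.3,-0.3,-0.3,-0.3]'

```text
t: 2.5
tool_pos: [0.4762, -0.2348, 0.2318]
eef_rot: [0.708, 0.707, 0.001, 0.0]
wrist_force: [-0.4, -1.3, 0.1]
gripper_width: 0.654
finger_force: 0.0
```

>>> move_arm --turn '[[0,0,0],[0,0,0],[0,0,0],[0,0,0]]' --translation '[[0.195,0.142,0],[0,0,0.2],[0,0,0.1],[0,0,0]]' --claw '[-0.3,-0.3,-0.3,-0.3]'

```text
t: 2.9
tool_pos: [0.5006, -0.2001, 0.1683]
eef_rot: [0.71, 0.705, -0.001, -0.003]
wrist_force: [-0.2, -0.4, -0.4]
gripper_width: 0.652
finger_force: 0.0
```

Run:
```python
from h import *
S={c:arm.snapshot(c) for c in("side","top")}
st=arm.read_state(); print(st["tool_pos"],R.from_quat(st["eef_rot"]).as_matrix().round(3).tolist())
big=[]
for c in S:
    u,v=proj(S[c],st["tool_pos"])[0]; print(c,u,v,int(u)-50,int(v)-50)
    big.append(cv2.resize(S[c]["img"][int(v)-50:int(v)+50,int(u)-50:int(u)+50],(400,400),interpolation=cv2.INTER_CUBIC))
cv2.imwrite("pics/c2.png",np.hstack(big))
```

```text
[ 0.5024262  -0.20113596  0.17188776] [[0.008, 1.0, -0.0], [1.0, -0.008, 0.0], [0.0, -0.0, -1.0]]
side 277.3178859030889 257.85306098559124 227 207
top 454.97981367493827 226.66417368558012 404 176
```

View pics/c2.png

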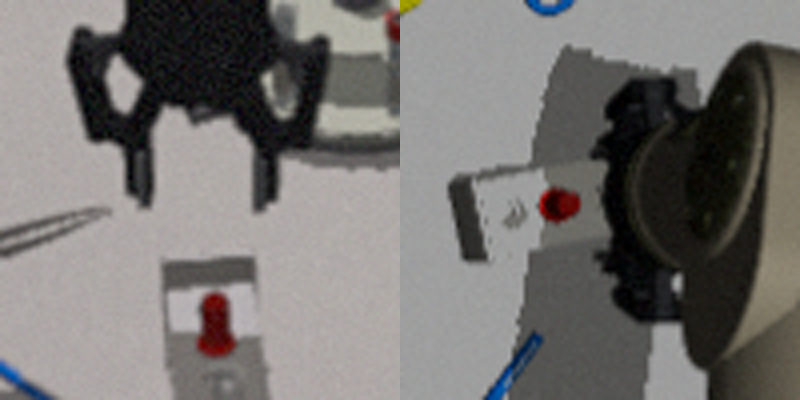

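>>> move_arm --turn '[[0,0,0],[0,0,0],[0,0,0],[0,0,0],[0,0,0]]' --translation '[[0.027,0.01,0],[0,0,0.2],[0,0,0.2],[0,0,0.07],[0,0,0]]' --claw '[-0.3,-0.3,-0.3,-0.3,-0.3]'

```text
t: 3.5
tool_pos: [0.5037, -0.1952, 0.0765]
eef_rot: [0.71, 0.704, -0.0, -0.001]
wrist_force: [0.4, -0.5, 0.4]
gripper_width: 0.648
finger_force: 0.0
```

Run:
```python
from h import *
S={c:arm.snapshot(c) for c in("side","top")}
st=arm.read_state(); print(st["tool_pos"],st["wrist_force"])
big=[]
for c in S:
    u,v=proj(S[c],st["tool_pos"])[0]; print(c,u,v,int(u)-50,int(v)-50)
    big.append(cv2.resize(S[c]["img"][int(v)-50:int(v)+50,int(u)-50:int(u)+50],(400,400),interpolation=cv2.INTER_CUBIC))
cv2.imwrite("pics/c3.png",np.hstack(big))
```

```text
[ 0.5057215  -0.19576966  0.07924393] [-0.26197592 -0.8759061   0.23973925]
side 280.2301645041336 288.5176242720471 230 238
top 443.4347862614375 226.39038648314389 393 176
```

View pics/c3.png

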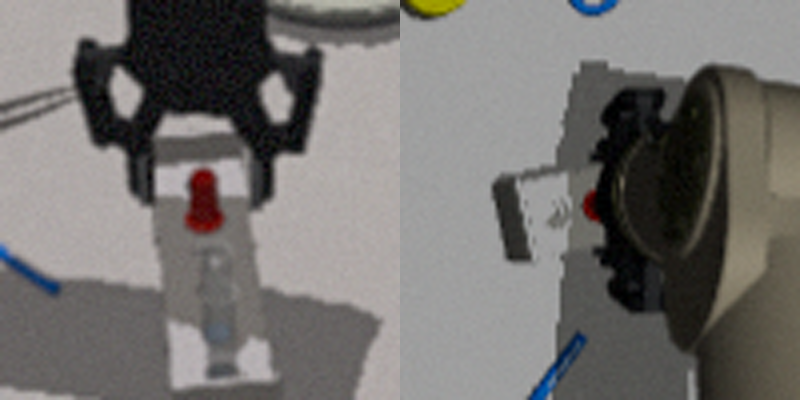

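>>> move_arm --turn '[[0,0,0],[0,0,0],[0,0,0],[0,0,0],[0,0,0]]' --translation '[[0,0,0.025],[0,0,0],[0,0,0],[0,0,0],[0,0,0]]' --claw '[-0.3,0.3,1,1,1]' --newtons 30

```text
t: 4.1
tool_pos: [0.5048, -0.1956, 0.073]
eef_rot: [0.71, 0.704, 0.0, 0.0]
wrist_force: [-0.4, 0.5, 4.5]
gripper_width: 0.18
finger_force: 29.2
```

>>> move_arm --turn '[[0,0,0],[0,0,0],[0,0,0],[0,0,0],[0,0,0]]' --translation '[[0,0,-0.1],[0,0,-0.15],[0,0,-0.2],[0,0,-0.2],[0,0,0]]' --claw '[1,1,1,1,1]'

```text
t: 4.6
tool_pos: [0.5074, -0.1962, 0.2085]
eef_rot: [0.71, 0.704, 0.002, 0.005]
wrist_force: [0.8, 0.0, -0.4]
gripper_width: 0.183
finger_force: 29.3
```

>>> move_arm --turn '[[0,0,0],[0,0,0],[0,0,0],[0,0,0],[0,0,0]]' --translation '[[0.15,0.05,0],[0.23,0.08,0],[0.23,0.08,0],[0.23,0.08,0],[0.23,0.08,0]]' --claw '[1,1,1,1,1]'

```text
t: 5.1
tool_pos: [0.5804, 0.0195, 0.2021]
eef_rot: [0.71, 0.704, 0.0, 0.0]
wrist_force: [0.8, -0.2, -0.1]
gripper_width: 0.178
finger_force: 29.3
```

>>> move_arm --turn '[[0,0,0],[0,0,0],[0,0,0],[0,0,0],[0,0,0]]' --translation '[[0.22,0.07,0],[0.14,0.045,0],[0,0,0],[0,0,0],[0,0,0]]' --claw '[1,1,1,1,1]'

```text
t: 5.6
tool_pos: [0.6036, 0.088, 0.2019]
eef_rot: [0.71, 0.704, -0.001, 0.0]
wrist_force: [0.4, 0.9, 0.8]
gripper_width: 0.177
finger_force: 29.3
```

Run:
```python
from h import *
S={c:arm.snapshot(c) for c in("side","top")}
st=arm.read_state(); p=st["tool_pos"]; print(p,R.from_quat(st["eef_rot"]).as_matrix().round(3).tolist())
big=[]
for c in S:
    u,v=proj(S[c],np.array(p)-[0,0,.04])[0]; print(c,int(u)-50,int(v)-50,proj(S[c],[[*p[:2],p[2]-.008],[*p[:2],p[2]-.064],[.606,.091,.105],[.606,.091,.099]]).round(1).tolist())
    big.append(cv2.resize(S[c]["img"][int(v)-50:int(v)+50,int(u)-50:int(u)+50],(400,400),interpolation=cv2.INTER_CUBIC))
cv2.imwrite("pics/c4.png",np.hstack(big))
for c in S:
    for n in("swab","red_tube_mouth"): print(c,n,[(np.round(d["position"],4).tolist(),round(d["confidence"],2)) for d in arm.landmark_of(c,n)[:1]])
```

```text
[0.60366794 0.08777346 0.20224485] [[0.01, 1.0, -0.0], [1.0, -0.01, -0.001], [-0.001, -0.0, -1.0]]
side 275 143 [[326.1, 183.3], [325.6, 201.5], [326.3, 211.3], [326.2, 213.2]]
top 285 139 [[335.5, 187.8], [335.2, 190.2], [333.8, 190.7], [333.8, 190.9]]
side swab [([0.6043, 0.0876, 0.1983], 0.56)]
side red_tube_mouth [([0.6027, 0.0958, 0.1081], 0.73)]
top swab []
top red_tube_mouth [([0.603, 0.0891, 0.1028], 0.91)]
```

View pics/c4.png

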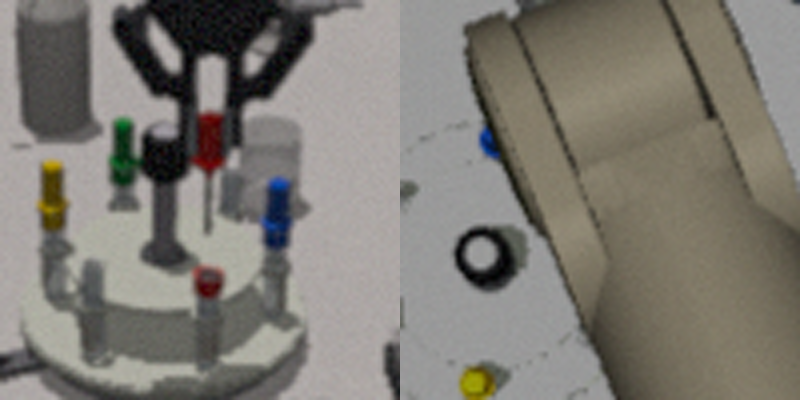

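Run:
```python
from h import *
from scipy.optimize import least_squares
live={c:arm.snapshot(c) for c in("side","top")}
old={c:{**live[c],"img":cv2.imread(f"pics/{c}0.png")} for c in live}
U=8
def hullc(p):
    h=cv2.convexHull(np.float32(p)); m=cv2.moments(h); return np.array([m["m10"]/m["m00"],m["m01"]/m["m00"]]),m["m00"]
def meas(s,P,r=9):
    u,v=np.round(proj(s,P)[0]).astype(int); w=cv2.resize(s["img"][v-r:v+r,u-r:u+r],None,fx=U,fy=U,interpolation=cv2.INTER_CUBIC).astype(int)
    d=w[...,2]-np.maximum(w[...,0],w[...,1]); m=(d>0.4*np.percentile(d,98)).astype(np.uint8)
    n,l,stt,_=cv2.connectedComponentsWithStats(m); k=1+np.argmax(stt[1:,4])
    yy,xx=np.where(l==k); c,a=hullc(np.c_[xx,yy]); return (c+.5)/U-.5+[u-r,v-r],a/U/U
def cyl(x,y,secs):
    t=np.linspace(0,2*np.pi,40); return np.vstack([np.c_[x+r*np.cos(t),y+r*np.sin(t),0*t+z] for r,z in secs])
def fit(S,P,secs,cams=("side","top")):
    M={c:meas(S[c],P) for c in cams}
    f=lambda q:np.concatenate([hullc(proj(S[c],cyl(q[0],q[1],secs(q[2]))))[0]-M[c][0] for c in cams])
    q=least_squares(f,P,x_scale=.01,diff_step=1e-3); print(q.x.round(4),"res",q.fun.round(2),"area",{c:(round(M[c][1],1),round(hullc(proj(S[c],cyl(*q.x[:2],secs(q.x[2]))))[1],1)) for c in cams})
sw=lambda z:[(.012,z),(.012,z+.003),(.0082,z+.003),(.0082,z+.035)]
print("swab rack");fit(old,[.505,-.195,.065],sw)
for h in(.006,.010): print("tube",h);fit(old,[.605,.091,.105],lambda z:[(.0087,z),(.0087,z-h)])
# live: band and held swab in side view only
st=arm.read_state();p=st["tool_pos"];print(p)
s=live["side"]; print("band live/old",meas(s,[.605,.091,.100]),meas(old["side"],[.605,.091,.100]))
print("held cap",meas(s,[*p[:2],p[2]+.005],11),"pred",hullc(proj(s,cyl(*p[:2],sw(p[2]-.008)))))
```

```text
swab rack
[ 0.5054 -0.1973  0.0625] res [-0.26  0.01 -0.04 -0.31] area {'side': (94.7, 148.6), 'top': (65.6, 75.3)}
tube 0.006
[0.6063 0.0907 0.1042] res [-0.24  0.02 -0.02 -0.23] area {'side': (54.1, 29.5), 'top': (63.3, 35.8)}
tube 0.01
[0.6063 0.0907 0.1062] res [-0.24  0.02 -0.02 -0.23] area {'side': (54.1, 37.4), 'top': (63.3, 36.8)}
[0.60365204 0.08924402 0.20247934]
band live/old (array([326.35293751, 212.59443321]), 52.171875) (array([326.55933141, 212.53733766]), 54.140625)
held cap (array([326.67187655, 178.06630818]), 104.96875) pred (array([326.19702865, 177.94330577]), 117.23150489293039)
```

>>> move_arm --turn '[[0,0,0],[0,0,0],[0,0,0],[0,0,0]]' --translation '[[0.0125,0.009,0],[0,0,0.08],[0,0,0.055],[0,0,0]]' --claw '[1,1,1,1]'

```text
t: 6.4
tool_pos: [0.6044, 0.092, 0.1733]
eef_rot: [0.71, 0.704, -0.001, -0.001]
wrist_force: [-0.4, -0.6, 0.3]
gripper_width: 0.178
finger_force: 29.3
```

Run:
```python
from h import *
s=arm.snapshot("side")
st=arm.read_state(); p=st["tool_pos"]; print(p,st["wrist_force"])
u,v=[int(a) for a in proj(s,np.array(p)-[0,0,.04])[0]]; print(u-25,v-25)
cv2.imwrite("pics/c5.png",cv2.resize(s["img"][v-25:v+25,u-25:u+25],(500,500),interpolation=cv2.INTER_CUBIC))
```

```text
[0.60487131 0.0921093  0.17439483] [-0.42405849  0.47096665  0.76544339]
301 176
```

View pics/c5.png

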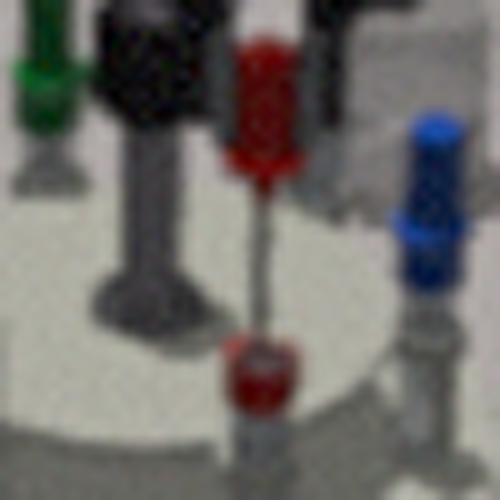

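Stick (crop column 261) meets the ring (centre column 263, mouth centre row about 350) with its end at about row 338, which suits a centred tip 5 mm above the rim. I'll go down gently.

>>> move_arm --turn '[[0,0,0],[0,0,0],[0,0,0],[0,0,0]]' --translation '[[0.002,0.002,0.03],[0,0,0.03],[0,0,0.03],[0,0,0]]' --claw '[1,1,1,1]'

```text
t: 6.85
tool_pos: [0.6053, 0.0924, 0.1562]
eef_rot: [0.71, 0.704, -0.001, -0.0]
wrist_force: [0.8, -0.0, -0.0]
gripper_width: 0.179
finger_force: 29.3
```

>>> move_arm --turn '[[0,0,0],[0,0,0],[0,0,0],[0,0,0],[0,0,0]]' --translation '[[0,0,0.04],[0,0,0.04],[0,0,0.03],[0,0,0.03],[0,0,0]]' --claw '[1,1,1,1,1]'

```text
t: 7.35
tool_pos: [0.6053, 0.0924, 0.1281]
eef_rot: [0.71, 0.704, -0.001, -0.001]
wrist_force: [-0.0, 0.2, -0.0]
gripper_width: 0.182
finger_force: 29.3
```

Run:
```python
from h import *
s=arm.snapshot("side")
st=arm.read_state(); p=st["tool_pos"]; print(p,st["wrist_force"],st["gripper_width"])
u,v=[int(a) for a in proj(s,np.array(p)-[0,0,.01])[0]]; print(u-25,v-25)
cv2.imwrite("pics/c6.png",cv2.resize(s["img"][v-25:v+25,u-25:u+25],(500,500),interpolation=cv2.INTER_CUBIC))
```

```text
[0.60554158 0.0925379  0.12876393] [ 0.3750574  -0.50867929  0.12998809] 0.17804637567736592
301 181
```

View pics/c6.png

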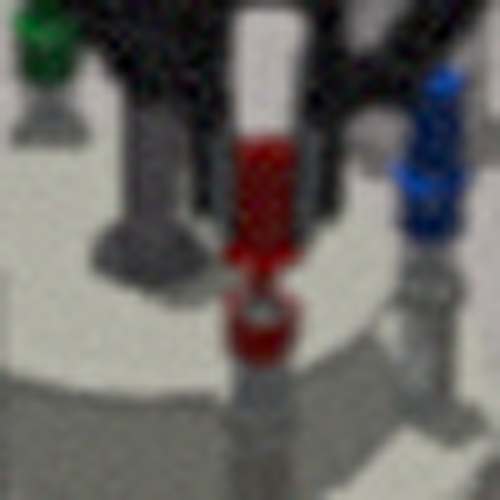

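The stick is inside the tube, with the flange at crop row 255 just above the ring at row 285. I'll push it home.

>>> move_arm --turn '[[0,0,0],[0,0,0],[0,0,0],[0,0,0],[0,0,0]]' --translation '[[0,0,0.025],[0,0,0.02],[0,0,0.015],[0,0,0.01],[0,0,0]]' --claw '[1,1,1,1,1]'

```text
t: 7.9
tool_pos: [0.6057, 0.0926, 0.115]
eef_rot: [0.71, 0.704, -0.0, -0.0]
wrist_force: [-0.0, 0.4, -0.0]
gripper_width: 0.179
finger_force: 29.3
```

>>> move_arm --turn '[[0,0,0],[0,0,0],[0,0,0]]' --translation '[[0,0,0.008],[0,0,0.007],[0,0,0]]' --claw '[1,1,1]'

```text
t: 8.2
tool_pos: [0.6063, 0.0928, 0.1131]
eef_rot: [0.71, 0.704, 0.001, 0.0]
wrist_force: [-0.3, -0.0, 3.5]
gripper_width: 0.179
finger_force: 29.6
```

>>> move_arm --turn '[[0,0,0],[0,0,0],[0,0,0]]' --translation '[[0,0,0.008],[0,0,0],[0,0,0]]' --claw '[1,1,1]'

```text
t: 8.5
tool_pos: [0.6073, 0.0932, 0.1129]
eef_rot: [0.71, 0.704, 0.002, 0.001]
wrist_force: [-1.4, 0.5, 11.2]
gripper_width: 0.181
finger_force: 30.2
```

Firm stop at the expected height, so it is home. I'll relieve the push, release and go up.

>>> move_arm --turn '[[0,0,0],[0,0,0],[0,0,0],[0,0,0],[0,0,0]]' --translation '[[0,0,-0.008],[0,0,0],[0,0,0],[0,0,0],[0,0,-0.05]]' --claw '[1,0.3,0,0,0]'

```text
t: 9.0
tool_pos: [0.6047, 0.0923, 0.1209]
eef_rot: [0.71, 0.704, -0.001, -0.001]
wrist_force: [-0.2, -1.3, -0.6]
gripper_width: 0.499
finger_force: 0.0
```

>>> move_arm --turn '[[0,0,0],[0,0,0],[0,0,0],[0,0,0]]' --translation '[[0,0,-0.15],[0,0,-0.2],[0,0,-0.15],[0,0,0]]' --claw '[0,0,-0.3,-0.7]'

```text
t: 9.4
tool_pos: [0.6081, 0.0936, 0.2285]
eef_rot: [0.71, 0.704, 0.004, 0.003]
wrist_force: [-0.8, -0.5, 0.4]
gripper_width: 0.801
finger_force: 0.0
```

Run:
```python
from h import *
s=arm.snapshot("side"); st=arm.read_state(); print(st["tool_pos"],st["wrist_force"],st["joint_pos"],st["gripper_width"])
for n in("swab","red_tube_mouth","carousel_knob","carousel_base","front_mark"): print(n,[(np.round(d["position"],4).tolist(),round(d["confidence"],2)) for d in arm.landmark_of("side",n)[:2]])
u,v=281,150
cv2.imwrite("pics/c7.png",cv2.resize(s["img"][v:v+100,u-20:u+80],(500,500),interpolation=cv2.INTER_CUBIC))
```

```text
[0.60714716 0.09319153 0.22572081] [ 0.82330148 -0.13827186  0.39121168] [ 0.1988081   0.41320033 -0.55754692  1.39560525  0.21859582  1.38864758
 -0.36673385] 0.847900002043827
swab [([0.6087, 0.0922, 0.1086], 0.52)]
red_tube_mouth [([0.6036, 0.0972, 0.1054], 0.94)]
carousel_knob [([0.5758, 0.1686, 0.1368], 0.46)]
carousel_base [([0.5668, 0.1638, -0.0018], 0.92), ([0.6522, 0.3604, 0.0013], 0.37)]
front_mark [([0.4686, 0.1148, 0.0149], 0.92)]
```

View pics/c7.png

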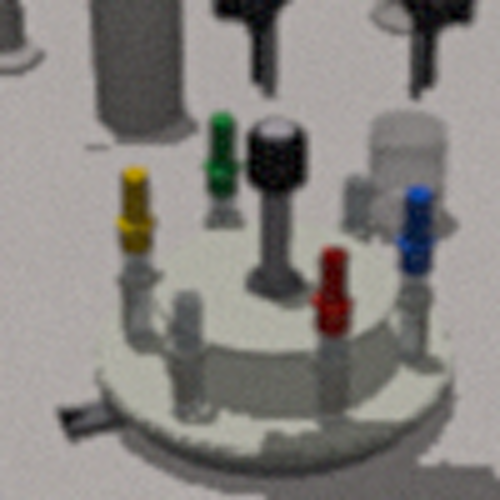

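Run:
```python
from h import *
live={c:arm.snapshot(c) for c in("side","top")}
old={c:{**live[c],"img":cv2.imread(f"pics/{c}0.png")} for c in live}
def cen(s,P,f,r=9):
    u,v=np.round(proj(s,P)[0]).astype(int); w=s["img"][v-r:v+r,u-r:u+r].astype(float)
    d=f(w); d=np.clip(d-.35*d.max(),0,None); n,l=cv2.connectedComponents((d>0).astype(np.uint8))
    k=max(range(1,n),key=lambda i:d[l==i].sum()); d=d*(l==k); yy,xx=np.mgrid[v-r:v+r,u-r:u+r]
    return np.array([(d*xx).sum(),(d*yy).sum()])/d.sum(),(d>0).sum()
B,G,Rr=0,1,2
cols={"blue":(lambda w:w[...,0]-w[...,2]-0*w[...,1],0),"green":(lambda w:w[...,1]-np.maximum(w[...,0],w[...,2]),120),"yellow":(lambda w:np.minimum(w[...,1],w[...,2])-w[...,0],180)}
c0=np.array([.574,.165]); out={}
for n,(f,a) in cols.items():
    t=np.radians(-66+60+a); P=[*(c0+.08*np.array([np.cos(t),np.sin(t)])),.125]
    m={c:cen(old[c],P,f) for c in old}; out[n]=tri([ray(old[c],m[c][0]) for c in old]); print(n,np.round(P,3),out[n].round(4),[m[c][1] for c in m])
mid=(out["blue"]+out["yellow"])/2; print("centre",mid.round(4))
gray=lambda w:200-w.mean(-1)
pt=[.462,.119,.011]
m={c:cen(old[c],pt,lambda w:np.clip(95-w.mean(-1),0,None),8) for c in old}
print("tab",{c:(m[c][0].round(2),m[c][1],atz(old[c],m[c][0],.011).round(4)) for c in m})
for c in live:
  for n in("front_mark","carousel_base","carousel_knob"):
    L=[d[0]["position"] for d in(arm.landmark_of(c,n) for _ in range(4)) if d]; print(c,n,np.round(L,4).tolist())
w=old["top"]["img"][232:256,312:342]; print(w.mean(-1).astype(int)[::1,::1])
```

```text
blue [0.654 0.157 0.125] [0.652  0.156  0.1245] [np.int64(53), np.int64(57)]
green [0.541 0.238 0.125] [0.5406 0.2374 0.1231] [np.int64(44), np.int64(57)]
yellow [0.494 0.173 0.125] [0.4934 0.1727 0.1244] [np.int64(45), np.int64(56)]
centre [0.5727 0.1644 0.1245]
tab {'side': (array([276.34, 233.99]), np.int64(28), array([0.4658, 0.1106, 0.011 ])), 'top': (array([326.7 , 246.61]), np.int64(21), array([0.459 , 0.1143, 0.011 ]))}
side front_mark [[0.4677, 0.1156, 0.0148], [0.4677, 0.1156, 0.0148], [0.4677, 0.1156, 0.0148], [0.4677, 0.1156, 0.0148]]
side carousel_base [[0.5682, 0.1633, 0.0008], [0.5682, 0.1633, 0.0008], [0.5682, 0.1633, 0.0008], [0.5682, 0.1633, 0.0008]]
side carousel_knob [[0.5719, 0.1672, 0.1354], [0.5719, 0.1672, 0.1354], [0.5719, 0.1672, 0.1354], [0.5719, 0.1672, 0.1354]]
top front_mark [[0.4639, 0.1182, 0.0125], [0.4639, 0.1182, 0.0125], [0.4639, 0.1182, 0.0125], [0.4639, 0.1182, 0.0125]]
top carousel_base [[0.5722, 0.1642, 0.0006], [0.5722, 0.1642, 0.0006], [0.5722, 0.1642, 0.0006], [0.5722, 0.1642, 0.0006]]
top carousel_knob [[0.5747, 0.1647, 0.1332], [0.5747, 0.
[... 2367 characters left out ...]
126 118 134 148 145 149
  147 148 147 147 145 146 145 147 145 149 148 147]
 [148 146 147 146 149 145 147 145 144 145 148 148 148 148 149 146 146 149
  145 147 145 146 149 148 146 148 145 145 145 149]
 [145 148 149 148 147 149 148 149 149 146 149 147 149 144 146 146 147 150
  147 147 148 147 147 151 147 149 144 149 148 148]
 [148 148 148 149 148 147 147 147 145 148 150 146 149 146 150 145 147 147
  146 148 146 148 150 148 146 147 146 149 148 147]
 [145 145 148 145 146 147 146 148 149 146 149 149 147 145 145 148 144 147
  149 147 147 144 147 148 147 149 145 149 148 147]
 [147 149 149 146 149 147 146 146 148 146 149 145 147 144 147 150 148 146
  148 147 149 147 146 146 146 148 144 149 150 147]]
```

>>> move_arm --turn '[[0,0,0],[0,0,0],[0,0,0],[0,0,0]]' --translation '[[0.18,-0.085,0],[0.175,-0.085,0],[0,0,0],[0,0,0]]' --claw '[-0.7,-0.7,-0.7,-0.7]'

```text
t: 11.4
tool_pos: [0.5719, 0.1652, 0.2226]
eef_rot: [0.709, 0.705, 0.0, 0.0]
wrist_force: [-0.6, 0.0, 0.2]
gripper_width: 0.849
finger_force: 0.0
```

Run:
```python
from h import *
st=arm.read_state(); print(st["tool_pos"],R.from_quat(st["eef_rot"]).as_matrix().round(3).tolist(),st["joint_pos"].round(2))
s=arm.snapshot("top"); im=cv2.imread("pics/top0.png"); C=np.array([.573,.1645])
w=cv2.resize(im[232:256,312:342].mean(-1).astype(np.float32),None,fx=8,fy=8,interpolation=cv2.INTER_CUBIC)
for th in(100,110,118):
    n,l,q,ce=cv2.connectedComponentsWithStats((w<th).astype(np.uint8)); k=1+np.argmax(q[1:,4]); yy,xx=np.where(l==k)
    P=np.array([atz(s,((x+.5)/8-.5+312,(y+.5)/8-.5+232),.010) for x,y in zip(xx[::3],yy[::3])])[:,:2]
    d=P.mean(0)-C; rect=cv2.minAreaRect(np.float32(P*1000)); r0=np.array(rect[0])/1000-C
    rr=np.linalg.norm(P-C,axis=1); o=P[rr>.112].mean(0)-C
    print(th,P.mean(0).round(4),"ang",[np.degrees(np.arctan2(v[1],v[0])).round(1) for v in(d,r0,o)],rr.min().round(3),rr.max().round(3),rect[1],rect[2])
l=(w<55);yy,xx=np.where(l);P=np.array([atz(s,((x+.5)/8-.5+312,(y+.5)/8-.5+232),.011) for x,y in zip(xx,yy)])[:,:2];d=P.mean(0)-C;print("tri",P.mean(0),np.degrees(np.arctan2(d[1],d[0])),np.hypot(*d))
```

```text
[0.57189979 0.16524947 0.2226366 ] [[0.005, 1.0, 0.0], [1.0, -0.005, 0.0], [0.0, 0.0, -1.0]] [ 0.11  0.38 -0.59  1.45  0.21  1.37 -0.5 ]
100 [0.4653 0.1166] ang [np.float64(-156.0), np.float64(-155.9), np.float64(-155.9)] 0.104 0.131 (26.733367919921875, 22.387025833129883) 25.16925811767578
110 [0.4656 0.1166] ang [np.float64(-156.0), np.float64(-155.9), np.float64(-155.9)] 0.103 0.131 (27.958942413330078, 23.34542465209961) 24.162939071655273
118 [0.4657 0.1167] ang [np.float64(-156.0), np.float64(-156.0), np.float64(-156.0)] 0.103 0.131 (28.6142635345459, 24.388275146484375) 23.724876403808594
tri [0.45920974 0.11420863] -156.1562239294127 0.12440837693991567
```

>>> move_arm --turn '[[0,0,0],[0,0,0],[0,0,0],[0,0,0]]' --translation '[[-0.003,0.005,0.15],[0,0,0.15],[0,0,0.11],[0,0,0]]' --claw '[-0.7,-0.7,-0.7,-0.7]'

```text
t: 11.85
tool_pos: [0.5721, 0.1606, 0.1367]
eef_rot: [0.711, 0.704, -0.003, -0.001]
wrist_force: [-0.8, 0.7, -0.7]
gripper_width: 0.855
finger_force: 0.0
```

>>> move_arm --turn '[[0,0,0],[0,0,0],[0,0,0],[0,0,0]]' --translation '[[0,0,0],[0,0,0],[0,0,0],[0,0,0]]' --claw '[0,1,1,1]' --newtons 60

```text
t: 12.25
tool_pos: [0.5728, 0.1634, 0.1423]
eef_rot: [0.71, 0.704, -0.0, 0.0]
wrist_force: [-8.4, -3.0, 8.3]
gripper_width: 0.407
finger_force: 60.8
```

>>> move_arm --turn '[[0,0,0.04],[0,0,0.06],[0,0,0.06],[0,0,0.06],[0,0,0.04]]' --translation '[[0,0,0],[0,0,0],[0,0,0],[0,0,0],[0,0,0]]' --claw '[1,1,1,1,1]'

```text
t: 12.75
tool_pos: [0.5718, 0.1636, 0.1423]
eef_rot: [0.874, 0.486, -0.001, -0.0]
wrist_force: [-13.8, -3.3, 11.4]
gripper_width: 0.402
finger_force: 61.0
```

```bash
cat > ang.py <<'E'
from h import *
st=arm.read_state(); M=R.from_quat(st["eef_rot"]).as_matrix(); print(st["tool_pos"],"yaw",np.degrees(np.arctan2(M[1,0],M[0,0])).round(2),st["wrist_force"].round(1),st["ft_torque"].round(2),st["joint_pos"].round(2))
C=np.array([.573,.1645]); s=arm.snapshot("side"); im=s["img"].astype(float)
f={"red":(im[...,2]-np.maximum(im[...,0],im[...,1]),0),"blue":(im[...,0]-im[...,2],60),"green":(im[...,1]-np.maximum(im[...,0],im[...,2]),180),"yellow":(np.minimum(im[...,1],im[...,2])-im[...,0],240)}
u,v=proj(s,[*C,.1])[0].astype(int)
for n,(d,a) in f.items():
    z=np.zeros_like(d); z[v-45:v+50,u-60:u+60]=d[v-45:v+50,u-60:u+60]; d=np.clip(z-.35*z.max(),0,None)
    k,l,q,_=cv2.connectedComponentsWithStats((d>0).astype(np.uint8)); k=1+np.argmax(q[1:,4]); d=d*(l==k); yy,xx=np.mgrid[:400,:640]
    c=np.array([(d*xx).sum(),(d*yy).sum()])/d.sum(); P=atz(s,c,.1245)[:2]-C; print(n,c.round(1),q[k,4],"r",np.hypot(*P).round(4),"red at",round((np.degrees(np.arctan2(P[1],P[0]))-a)%360-360,1))
cv2.imwrite("pics/last.png",cv2.resize(s["img"][v-60:v+60,u-75:u+75],(750,600),interpolation=cv2.INTER_CUBIC))
E
python3 ang.py
```

```text
[0.57177504 0.1636325  0.1422865 ] yaw 58.14 [-13.8  -3.3  11.4] [-0.46  2.75  0.17] [ 0.03  0.42 -0.48  1.56  0.2   1.21 -1.04]
red [311.4 208.8] 99 r 0.0935 red at -94.0
blue [338.6 203.4] 93 r 0.0908 red at -103.5
green [318.4 172.7] 4 r 0.107 red at -93.7
yellow [293.5 181.3] 52 r 0.0821 red at -98.8
```

>>> move_arm --turn '[[0,0,0.06],[0,0,0.07],[0,0,0.07],[0,0,0.06],[0,0,0.05]]' --translation '[[-0.003,-0.005,-0.005],[0,0,0],[0,0,0],[0,0,0],[0,0,0]]' --claw '[1,1,1,1,1]'

```text
t: 13.3
tool_pos: [0.5709, 0.1646, 0.1423]
eef_rot: [0.983, 0.182, -0.001, -0.001]
wrist_force: [-7.1, 2.7, 1.1]
gripper_width: 0.404
finger_force: 61.2
```

```bash
python3 ang.py
```

```text
[0.57088549 0.16463981 0.14233449] yaw 20.98 [-7.1  2.7  1.1] [0.27 1.49 0.12] [-0.05  0.4  -0.36  1.57  0.15  1.2  -1.65]
red [294.5 204.6] 88 r 0.0911 red at -125.4
blue [323.1 208.9] 94 r 0.0954 red at -135.2
green [335.2 181.3] 45 r 0.0809 red at -134.6
yellow [307.3 182.8] 14 r 0.0502 red at -122.0
```

>>> move_arm --turn '[[0,0,0.06],[0,0,0.06],[0,0,0.04],[0,0,0.02],[0,0,0]]' --translation '[[-0.003,-0.001,0],[0,0,0],[0,0,0],[0,0,0],[0,0,0]]' --claw '[1,1,1,1,1]'

```text
t: 13.85
tool_pos: [0.5708, 0.1654, 0.1424]
eef_rot: [1.0, -0.003, -0.0, -0.001]
wrist_force: [-5.1, 3.8, -1.2]
gripper_width: 0.405
finger_force: 61.2
```

```bash
sed -i 's/^u,v=/T=None\nu,v=/' ang.py; python3 ang.py
python3 - <<'E'
from h import *
for c in("side","top"):
    s=arm.snapshot(c)
    for n in("swab","red_tube_mouth","front_mark"): print(c,n,[(np.round(d["position"],4).tolist(),round(d["confidence"],2)) for d in arm.landmark_of(c,n)[:1]])
E
```

```text
[0.57075795 0.1653916  0.14237686] yaw -0.4 [-5.1  3.8 -1.2] [ 0.58  0.86 -0.11] [-0.1   0.39 -0.3   1.57  0.12  1.19 -2.  ]
red [288.8 197.6] 63 r 0.0808 red at -151.1
blue [312.1 209.1] 88 r 0.0945 red at -152.9
green [340.5 191.4] 32 r 0.0716 red at -179.3
yellow [319.9 172.8] 8 r 0.1064 red at -156.1
side swab [([0.5003, 0.1291, 0.1072], 0.6)]
side red_tube_mouth [([0.4984, 0.1355, 0.1039], 0.59)]
side front_mark [([0.467, 0.1171, 0.0146], 0.78)]
top swab []
top red_tube_mouth []
top front_mark []
```

View pics/last.png

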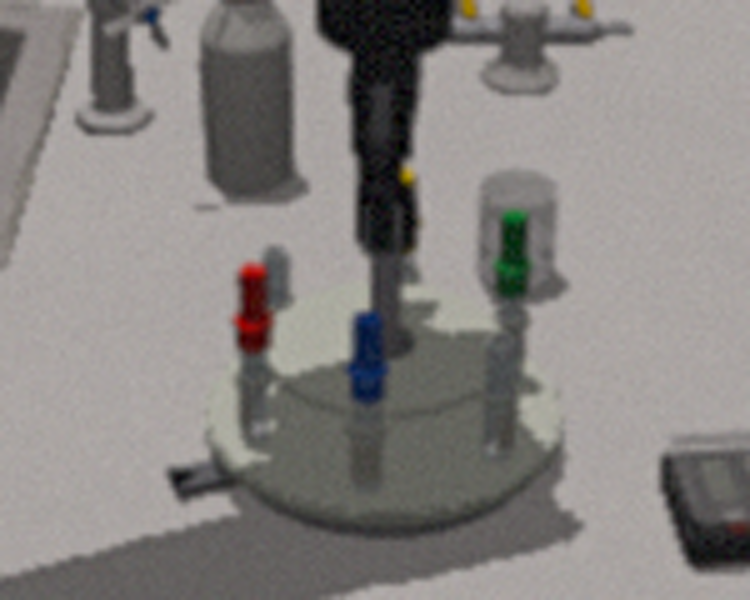

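Run:
```python
from h import *
from scipy.optimize import least_squares
s=arm.snapshot("side"); im=s["img"].astype(float); old=cv2.imread("pics/side0.png").astype(float)
def cen(im,n,uv,r=11):
    f={"red":im[...,2]-np.maximum(im[...,0],im[...,1]),"blue":im[...,0]-im[...,2],"green":im[...,1]-np.maximum(im[...,0],im[...,2]),"yellow":np.minimum(im[...,1],im[...,2])-im[...,0]}[n]
    u,v=np.round(uv).astype(int); d=f[v-r:v+r,u-r:u+r]; d=np.clip(d-.35*d.max(),0,None); yy,xx=np.mgrid[v-r:v+r,u-r:u+r]; return np.array([(d*xx).sum(),(d*yy).sum()])/d.sum()
pos=lambda th,a,q:[q[0]+.08*np.cos(np.radians(th+a)),q[1]+.08*np.sin(np.radians(th+a)),q[2]]
def fit(im,th0,A):
    q0=[.573,.1645,.1245]; M={n:cen(im,n,proj(s,pos(th0,a,q0))[0]) for n,a in A.items()}
    g=lambda q:np.concatenate([proj(s,pos(q[0],a,[q[1],q[2],.1245]))[0]-M[n] for n,a in A.items()])
    r=least_squares(g,[th0,.573,.1645],x_scale=[1,.001,.001]); print(r.x.round(4),r.fun.round(2))
fit(old,-66,{"blue":60,"green":180,"yellow":240})
fit(im,-156,{"blue":60,"green":180,"red":0}); fit(im,-156,{"blue":60,"green":180})
fit(im,-156,{"blue":60,"red":0})
```

```text
[-65.9364   0.574    0.1621] [ 0.11  0.22 -0.12 -0.39  0.01  0.12]
[-154.0919    0.5743    0.1573] [ 0.08 -1.3  -0.    0.71 -0.09  0.72]
[-153.2706    0.5738    0.1549] [ 0.31 -0.8  -0.33  0.94]
[-1.572592e+02  5.775000e-01  1.535000e-01] [-0.41 -0.63  0.42  0.7 ]
```

Run:
```python
from h import *
s=arm.snapshot("side"); im=s["img"].astype(float); old=cv2.imread("pics/side0.png").astype(float)
pr=lambda th,a:proj(s,[.574+.08*np.cos(np.radians(th+a)),.1621+.08*np.sin(np.radians(th+a)),.1245])[0].round(1)
f={"red":lambda i:i[...,2]-np.maximum(i[...,0],i[...,1]),"blue":lambda i:i[...,0]-i[...,2],"green":lambda i:i[...,1]-np.maximum(i[...,0],i[...,2]),"yellow":lambda i:np.minimum(i[...,1],i[...,2])-i[...,0]}
def box(i,n,uv,r=13):
    u,v=np.round(uv).astype(int); w=cv2.resize(f[n](i)[v-r:v+r,u-r:u+r],None,fx=8,fy=8,interpolation=cv2.INTER_CUBIC)
    m=(w>.4*np.percentile(w,98)).astype(np.uint8); k,l,q,c=cv2.connectedComponentsWithStats(m); j=1+np.argmax(q[1:,4]); x,y,W,H,A=q[j]
    return ((c[j]+.5)/8-.5+[u-r,v-r]).round(2),((np.array([x,x+W])/8-.5+u-r).round(1),(np.array([y,y+H])/8-.5+v-r).round(1))
for nm,i,th in(("old",old,-66),("new",im,-156)):
    for n,a in(("red",0),("blue",60),("green",180),("yellow",240)):
        if (nm,n) in(("old","red"),("new","yellow")): continue
        print(nm,n,[pr(t,a).tolist() for t in(th-3,th,th+3)],*box(i,n,pr(th,a)))
```

```text
old blue [[343.6, 194.4], [343.7, 193.6], [343.8, 192.9]] [343.73 195.56] (array([339.5, 347.1]), array([186.6, 204.4]))
old green [[306.3, 178.1], [305.0, 178.3], [303.7, 178.6]] [305.34 180.73] (array([301.5, 309.9]), array([171.6, 188.9]))
old yellow [[287.6, 188.4], [287.2, 189.2], [287.0, 189.9]] [287.51 191.23] (array([283.6, 291.1]), array([182.2, 199.8]))
new red [[288.0, 196.0], [288.4, 196.8], [289.0, 197.5]] [289.13 198.87] (array([285.1, 293. ]), array([189.9, 207.5]))
new blue [[309.7, 206.4], [311.3, 206.6], [312.8, 206.7]] [312.27 209.28] (array([308. , 316.1]), array([199.6, 218. ]))
new green [[341.8, 186.9], [341.2, 186.2], [340.6, 185.5]] [341.04 188.  ] (array([337.1, 345. ]), array([179.1, 196.1]))
```

>>> move_arm --turn '[[0,0,0.006],[0,0,0.006],[0,0,0],[0,0,0]]' --translation '[[0,0,0],[0,0,0],[0,0,0],[0,0,0]]' --claw '[1,1,1,1]'

```text
t: 14.8
tool_pos: [0.5708, 0.1654, 0.1424]
eef_rot: [1.0, -0.015, -0.0, -0.001]
wrist_force: [-3.4, 4.7, 0.4]
gripper_width: 0.402
finger_force: 61.2
```

Run:
```python
from h import *
st=arm.read_state(); M=R.from_quat(st["eef_rot"]).as_matrix(); print("yaw",np.degrees(np.arctan2(M[1,0],M[0,0])).round(2),st["wrist_force"].round(1),st["t"],st["finger_force"])
s=arm.snapshot("side"); im=s["img"].astype(float)
f={"red":im[...,2]-np.maximum(im[...,0],im[...,1]),"blue":im[...,0]-im[...,2],"green":im[...,1]-np.maximum(im[...,0],im[...,2])}
for n,(u,v) in{"red":(289,198),"blue":(312,209),"green":(341,188)}.items():
    r=13; w=cv2.resize(f[n][v-r:v+r,u-r:u+r],None,fx=8,fy=8,interpolation=cv2.INTER_CUBIC); m=(w>.4*np.percentile(w,98)).astype(np.uint8); k,l,q,c=cv2.connectedComponentsWithStats(m); j=1+np.argmax(q[1:,4]); print(n,((c[j]+.5)/8-.5+[u-r,v-r]).round(2))
for n in("swab","red_tube_mouth","front_mark","tube_rack","jar_2","beaker_a","wash_bottle"): print(n,[(np.round(d["position"],4).tolist(),round(d["confidence"],2)) for d in arm.landmark_of("side",n)[:1]])
```

```text
yaw -1.75 [-3.4  4.7  0.4] 14.8 61.165627241134644
red [288.87 198.46]
blue [311.61 209.42]
green [341.42 188.42]
swab [([0.4979, 0.1325, 0.1072], 0.62)]
red_tube_mouth [([0.4963, 0.1355, 0.1038], 0.65)]
front_mark [([0.4686, 0.1167, 0.0141], 0.7)]
tube_rack [([0.5151, -0.2371, 0.004], 0.62)]
jar_2 [([0.6642, -0.096, -0.0018], 0.92)]
beaker_a [([0.6487, 0.3618, 0.003], 0.7)]
wash_bottle [([0.456, 0.4838, -0.002], 0.55)]
```

```bash
python3 -c "
from plant import arm; print(arm.close_job())"
```

```text
the job is handed in; nothing more can be done
None
```

The swab is pushed home and released in the red-banded tube, the tube is turned in line with the pointer (measured to about 1°), and the gripper is closed on the knob holding the turntable; the job was handed in about 15 s into the 72 s allowed, and the rack, beaker, jar and wash bottle read within about 5 mm of their first positions, which is the measuring accuracy.

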